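# Clamp the lidded tub in the kitchen cart's container track

### The job

Secure the white tub for the ride: lift the orange release bar and keep it up while you slide the carriage along, so that its sprung teal plate gently pushes the tub against the end stop and is pressed roughly two thirds of the way in, then let go of the bar so that it drops into a notch and the tub stays clamped. Never force the bar down or the carriage along while the bar's tongue is caught in the rack, do not crush the tub, and leave the bowls and the jar where they are.

Things in the scene. Friction and masses are not known exactly. Their poses are not given: they have to be found in the camera images.
- rack: Fixed ladder rack of the container track. Origin: centre of the track's underside, on the table; y = sliding direction, towards the end stop; z up. Two steel cheeks at x 60 mm (tops z 46 mm) with pointed brass teeth 6 mm thick, 12 mm apart, tips z 46 mm, y -98 to 70 mm; the gaps between are the notches. Wider parking gap at y -149 to -101 mm, where the carriage starts, tongue down.
- lane (a point): Middle of the lane's floor (rack x -30, y 0, z 12 mm); axes like the rack's. Lane 110 mm wide between aluminium guide strips 16 mm high, on a white deck 200 by 500 mm. The end stop is a rubber-faced steel angle, 48 mm high, across the lane; its face lies somewhere from y 165 to 225 mm. Its place is not measured: find it by feel or by sight.
- bar_grip (a point): Centre of the release bar's orange grip: 70 mm long (rack x), 12 mm thick (rack y), 14 mm high; at rack x 60 mm, 105 mm above the table when down. Axes like the rack's. Stem below 12 by 8 mm, 27 mm free between grip and carriage. Take it from above across its 12 mm, fingers closing along rack y; it serves both to lift and to push the carriage.
- release_bar (a joint): Lift of the release bar over the carriage (m): 0 fully down (tongue caught in the rack), clear of the teeth above 0.012, hard stop at 0.018. A spring presses it down with 9 N (down) to 12 N (up), weight included. Let go, it drops by itself and slips off a tooth into a gap; do not press it down onto a tooth. Should it ever hang on a tooth, lift it, shift 3 mm back and let go again.
- carriage: Grey carriage on the rack, 60 mm long (y), top z 71 mm; slides to rack +y on rollers (friction 0.3 N, drag 0.7 N per cm/s). Origin straight below tongue and bar (rack x 60 mm), at table height; axes like the rack's. When the bar is let go, the plate's spring can push the carriage back by up to one notch (12 mm) before the tongue catches, so the plate must be well in, but not bottomed, before.
- plate_out (a point): Point fixed to the carriage: middle of the teal plate's face when out, 65 mm ahead (+y) of the carriage's origin, 89 mm to rack -x, 48 mm up. Plate 98 mm (x) by 36 mm (z), 8 mm thick, on the carriage's arm over the lane. It yields 24 mm towards -y on a spring: 3.5 N to begin, plus 280 N/m: 8 N at 16 mm (two thirds), 10 N all the way in, then rigid.
- tub: White tub with a teal lid, 96 mm (x) by 120 mm (y, along the lane) by 65 mm high, lid 104 by 126 mm, about 0.3 kg (0.2 to 0.36). Origin: centre of its underside. Stands loose in the lane between plate and stop, 20 to 75 mm short of the stop, and takes 1 to 2.6 N to slide.
- bowl_a: White bowl, 124 mm wide, 50 mm high, on the blue board. Origin: centre of its underside. Leave alone.
- bowl_b: White bowl, 124 mm wide, 50 mm high, on the table beyond the track. Origin: centre of its underside. Leave alone.
- jar: White jar with a red cap, 68 mm wide, 85 mm high. Origin: centre of its underside. Leave alone.
Not all that is in view belongs to the job. What is shaped like the tub but pink or purple is not meant.

How it is judged:
On the way, in this order (a step that is already met when the one before it is completed fails the run):
1. the release bar is lifted clear of the rack (value of joint release_bar above 0.0115 m), for 0.1 s.
2. with the bar still up, the plate is pressed in by the tub, which is against the stop (value of joint release_bar above 0.008 m and contact force between carriage and tub above 4.2 N), for 0.1 s.
At the end, for the whole second after the job is handed in: The release bar is down in a notch (lift under 4 mm), the sprung plate clamps the tub with 3.6 to 14 N (more than its friction, so it is backed by the stop), the tub stands upright on the deck (within 0.1 rad and 8 mm), and carriage and tub are at rest (under 10 mm/s) (value of joint release_bar below 0.004 m and contact force between carriage and tub between 3.6 and 14 N and linear speed of each of carriage, tub below 0.01 m/s and angle between tub's own z axis and vertical below 0.1 rad and z of tub in the frame of rack below 0.02 m); the robot touches nothing.
It fails at once if the tub is crushed: more than 16 N between the carriage or its plate and the tub (contact force between carriage and tub above 16 N).
It fails at once if the carriage or bar is forced with the tongue caught: more than 25 N between release bar and rack (contact force between release_bar and rack above 25 N).
It fails at once if a bowl or the jar is moved more than 30 mm (distance of any of bowl_a, bowl_b, jar from where it was at the start of the episode above 0.03 m).
It also fails if it takes over 59 s, if anything falls off the work surface, if the arm or the gripper's body presses on something with over 40 N, if the wrist force passes 120 N, or if a joint passes its speed limit or range.

### The arm

A 7-joint arm with a two-finger parallel gripper is mounted at the origin on the work surface. World frame = base frame: x ahead of the robot, y to its left, z up, the work surface at z = 0. Lengths are in m, angles in rad, forces in N, time in s.
With the tool pointing down it reaches from about 0.425 to 0.95 m from the base axis. Payload 4.7 kg.
Tool frame: the origin (TCP) lies between the finger pads; the fingertips stand 25 mm ahead of it and the grasp point (between the pads) lies 6 mm ahead of it; x points along the fingers, z is the direction in which the jaws open and shut, and the axes are right-handed (so a half turn about x gives the same grasp; the last joint's range is limited). The gripper opens to 85 mm and grips with 20 to 120 N. Pads are 22 mm wide; open, the fingers measure 114 mm over their backs; the gripper's body (76 mm by 85 mm) begins 54 mm behind the grasp point. The pads swing forward as they close: fully open they stand 13 mm farther back than shut.
Start: joints at [1.269, 0.469, -0.049, 1.532, 0.024, 1.141, -0.082], TCP at [0.182, -0.65, 0.256] pointing down, gripper open.
Joint ranges: [-2.59, 2.59], [-0.33, 1.99], [-1.39, 1.29], [0.1, 2.45], [-1.04, 4.18], [0.21, 1.99], [-2.66, 2.66]. Speed limits (rad/s): [2.57, 2.57, 3.14, 3.14, 3.14, 3.14, 3.14].

### API

Orientations are given as a 3x3 rotation matrix whose columns are the frame's x, y, z axes.
In Python, from rig import * gives the robot as it stands. Calls block until the motion is done:
- movep(position, orientation): joint-space move of the TCP to a pose.
- move_l(position, attitude=None, feed=0.15, until_force=None): straight line of the TCP; attitude=None keeps the orientation; feed is the mean speed in m/s. With until_force (N) it stops when the force on the tool has changed by that much, and returns True; else False.
- move_joints(angles): joint-space move.
- command_gripper(opening, newtons=None): finger opening in m; newtons is the grip in N (None keeps the last); returns when the fingers have stopped.
- sleep(seconds).
- inverse_kinematics(position, orientation): joint angles nearest the present ones, or None.
- sense(): the state.
- camera(name): name is "side" or "top" or "wrist"; returns (picture, depth): 480x640x3 uint8, red, green, blue; 480x640 float32, m along the optical axis (not along the pixel's ray), 0 where there is no reading.
- camera_params(name): a dict with "K" (3x3 intrinsics, pixels), "position" and "rotation" of the camera in the world; the wrist camera has in their place "tool_from_camera" (4x4, takes a point from camera to tool coordinates, whose origin is the TCP and whose axes are the tool frame's). Camera axes: x right, y down, z forward; pixel columns grow to the right and rows downward; lengths in m; the calibration is good to about 2 mm. A picture is of the moment at which its call begins: read the wrist's pose just before it. camera_params takes no time and is no camera call.
A pose or a line that the arm cannot do raises Unreachable and nothing moves.
- finish_job(): hands the job in, once; it reports no verdict.
The state is a dict: "time_s": time; "joint_pos": joint angles; "qd": joint speeds; "joint_efforts": joint torques, N m; "position": TCP position; "tcp_rot": TCP orientation; "wrist_force": force on the tool from outside, world axes, zero at the start; "ft_torque": the same for the moment, N m; "finger_gap": finger opening in m.
Only numpy, scipy, OpenCV 4.12 (cv2) and the standard library are available. Lean on these libraries where they do the work, as an engineer would, in place of code of your own. Each camera call takes 0.05 s, during which the arm holds its last target.

## Working session

There is one attempt and no reset: what is moved stays moved. The work goes in short steps, each a Python script; the robot and the scene stay as the last script left them, time stands still between calls to the robot, and variables do not carry over. Pictures are saved under pics/ and viewed, and the job is handed in when it is done.

```bash
mkdir -p pics; ls; python3 - <<'E'
from rig import *
import cv2,numpy as np
for n in ["side","top","wrist"]:
    p,d=camera(n); cv2.imwrite(f"pics/{n}0.png",p[:,:,::-1]); np.save(f"pics/{n}0_d.npy",d)
    print(n,camera_params(n))
print(sense())
E
```

```text
pics
side {'K': array([[590.40581608,   0.        , 319.08797427],
       [  0.        , 590.40581608, 234.79185913],
       [  0.        ,   0.        ,   1.        ]]), 'position': array([-0.37167531,  1.12496779,  0.9504112 ]), 'rotation': array([[-0.79984581, -0.30894927,  0.51458432],
       [-0.59967918,  0.37545351, -0.70669621],
       [ 0.02513078, -0.87383351, -0.48557536]])}
top {'K': array([[531.91137018,   0.        , 316.99774574],
       [  0.        , 531.91137018, 247.70913969],
       [  0.        ,   0.        ,   1.        ]]), 'position': array([ 0.31516888, -0.07829397,  1.44143022]), 'rotation': array([[ 0.00194546, -0.99144967,  0.13047513],
       [-0.99998718, -0.00253873, -0.00438082],
       [ 0.0046746 , -0.13046494, -0.9914419 ]])}
wrist {'K': array([[373.65211717,   0.        , 313.61244251],
       [  0.        , 373.65211717, 238.61455388],
       [  0.        ,   0.        ,   1.        ]]), 'tool_from_camera': array([[-4.77092935e-04, -3.23832743e-01,  9.46114225e-01,
        -1.17787186e-01],
       [-1.87358798e-04, -9.46114287e-01, -3.23832859e-0
[... 314 characters left out ...]
4099759, -0.08229787]), 'qd': array([ 0.00213129, -0.00083686, -0.00036715, -0.0039164 , -0.00021472,
       -0.00112525, -0.00087732]), 'joint_efforts': array([ 7.76100278e-04, -5.10763586e+01, -4.65856784e-02, -2.37976831e+01,
        1.07364479e-02,  5.40228284e-03,  5.71086628e-05]), 'position': array([ 0.18179318, -0.64965191,  0.25552023]), 'tcp_rot': array([[-4.07362868e-04,  9.63009467e-01,  2.69467253e-01],
       [ 1.39750691e-03,  2.69467560e-01, -9.63008453e-01],
       [-9.99998941e-01, -1.57115393e-05, -1.45558346e-03]]), 'wrist_force': array([-0.02339481, -0.91014478, -0.41981116]), 'ft_torque': array([-0.0069509 , -0.04695026,  0.0332398 ]), 'finger_gap': 0.08518493242088425}
```

View pics/side0.png

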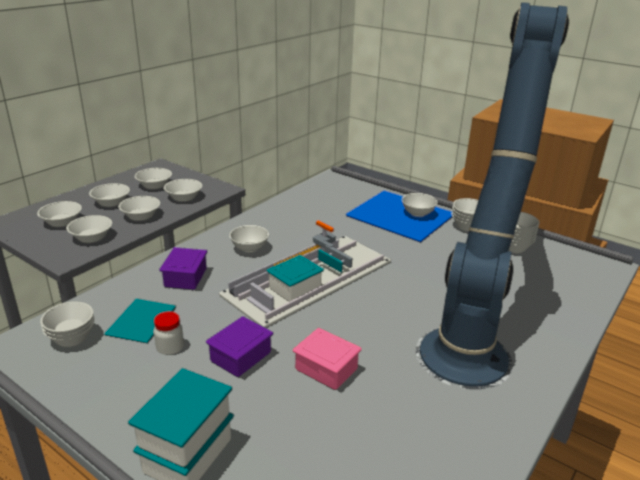

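View pics/top0.png

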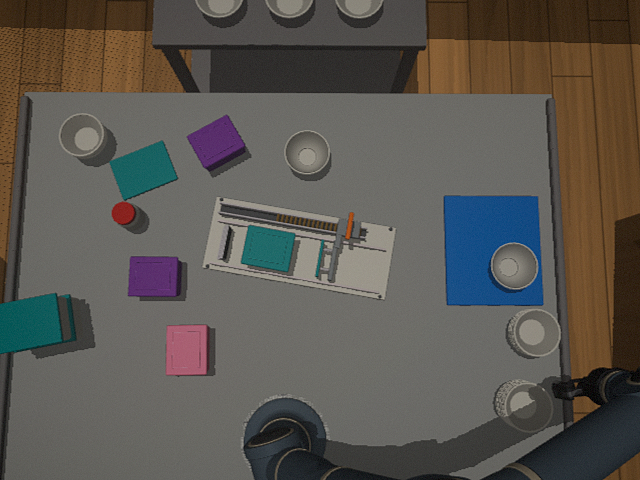

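View pics/wrist0.png

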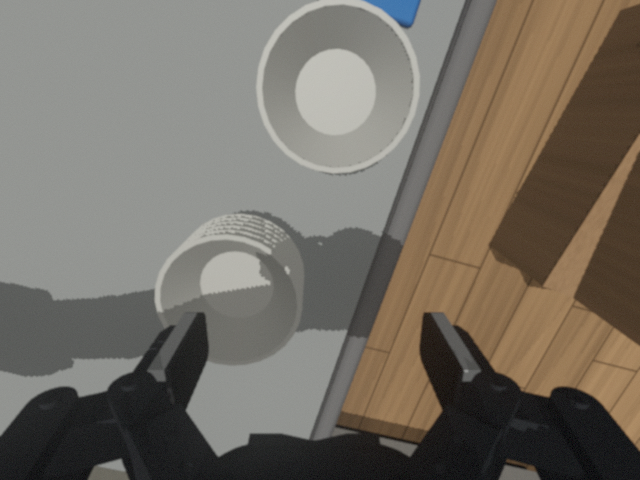

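The top view shows the track. The tub is the white one with a teal lid at (268,249), between the end stop at (225,243) and the teal plate at (321,260). The orange grip is at (350,226). The teal box at (30,322), the teal sheet at (143,170), the purple boxes at (217,142) and (155,277) and the pink box at (187,350) are all off the track, so none of them is the tub. I'll enlarge and measure.

```bash
cat > h.py <<'E'
import numpy as np,cv2
def ray(P,uv,z):
    K,R,t=P["K"],P["rotation"],P["position"]
    uv=np.atleast_2d(uv).astype(float)
    d=np.c_[(uv-[K[0,2],K[1,2]])/[K[0,0],K[1,1]],np.ones(len(uv))]@R.T
    return t+d*((z-t[2])/d[:,2])[:,None]
def cloud(P,d):
    K,R,t=P["K"],P["rotation"],P["position"]
    v,u=np.mgrid[:480,:640]
    return np.dstack([(u-K[0,2])/K[0,0]*d,(v-K[1,2])/K[1,1]*d,d])@R.T+t
E
python3 - <<'E'
from rig import *
from h import *
for n,box in [("top",(195,400,190,305)),("side",(210,400,210,325))]:
    p=cv2.imread(f"pics/{n}0.png"); d=np.load(f"pics/{n}0_d.npy"); P=camera_params(n)
    a,b,c,e=box
    cv2.imwrite(f"pics/{n}_crop.png",cv2.resize(p[c:e,a:b],None,fx=3.8,fy=3.8,interpolation=cv2.INTER_CUBIC))
    X=cloud(P,d); hsv=cv2.cvtColor(p,cv2.COLOR_BGR2HSV)
    def comp(m):
        k,l,s,cc=cv2.connectedComponentsWithStats(m.astype(np.uint8)*255)
        return [(l==i) for i in range(1,k) if s[i,4]>25]
    for name,(h0,h1) in dict(orange=(3,14),teal=(84,96)).items():
        m=(hsv[...,0]>=h0)&(hsv[...,0]<=h1)&(hsv[...,1]>150)&(hsv[...,2]>60)
        m[:c]=0;m[e:]=0;m[:,:a]=0;m[:,b:]=0
        for q in comp(m):
            pts=X[q]; ys,xs=np.nonzero(q)
            print(n,name,q.sum(),xs.mean(),ys.mean(),np.median(pts,0),pts.min(0),pts.max(0), cv2.minAreaRect(np.c_[xs,ys].astype(np.float32)))
            zt=0.112 if name=="orange" else np.median(pts[:,2])
            W=ray(P,np.c_[xs,ys],zt); r=cv2.minAreaRect((W[:,:2]*1000).astype(np.float32)); print("   rect mm",r)
    if n=="top":
        m=(hsv[...,1]<45)&(hsv[...,2]>165); m[:190]=0;m[305:]=0;m[:,:195]=0;m[:,400:]=0
        ys,xs=np.nonzero(m); W=ray(P,np.c_[xs,ys],0.012); print("deck",cv2.minAreaRect((W[:,:2]*1000).astype(np.float32)))
E
```

```text
top orange 114 349.219298245614 225.81578947368422 [ 0.54732787 -0.16527542  0.11347229] [ 0.51330019 -0.17569264  0.01426313] [ 0.58191948 -0.15483003  0.12004167] ((349.3161926269531, 225.46499633789062), (4.537468433380127, 27.084476470947266), 10.784297943115234)
   rect mm ((547.3408813476562, -166.01544189453125), (11.472203254699707, 69.71744537353516), 79.06661987304688)
top teal 1833 267.7937806873977 248.33878887070375 [0.49270355 0.04211449 0.07902509] [ 0.31516888 -0.07829397  0.06784248] [0.5523119  0.11145927 1.44143022] ((267.6301574707031, 248.3056640625), (47.6693000793457, 38.700592041015625), 10.619654655456543)
   rect mm ((492.78228759765625, 42.78828048706055), (122.59113311767578, 100.57689666748047), 79.49794006347656)
top teal 74 319.36486486486484 257.63513513513516 [ 0.47048503 -0.08966914  0.0666201 ] [ 0.42462526 -0.10002625  0.05331775] [ 0.5169017  -0.08189692  0.0734812 ] ((319.38592529296875, 257.4798583984375), (1.9695669412612915, 35.68391799926758), 10.007980346679688)
   rect mm ((470.681884765625, -90.66230773925781), (5.126672267913818, 93.37910
[... 570 characters left out ...]
.46678839 -0.08449107  0.0503981 ] [ 0.42031297 -0.09973753  0.02984959] [ 0.52075949 -0.07028731  0.06850848] ((329.80889892578125, 259.8503112792969), (28.411897659301758, 9.337616920471191), 28.610462188720703)
   rect mm ((469.12310791015625, -85.07699584960938), (41.64717483520508, 120.02767944335938), 80.82447814941406)
side teal 933 294.5530546623794 270.04930332261523 [0.48672741 0.05615076 0.07636256] [-0.37167531 -0.01868326  0.06472894] [0.55030014 1.12496779 0.9504112 ] ((294.7327880859375, 270.0430908203125), (24.554306030273438, 50.9469108581543), 66.80140686035156)
   rect mm ((488.2300109863281, 51.994102478027344), (127.46620178222656, 105.35990905761719), 79.30443572998047)
```

View pics/top_crop.png

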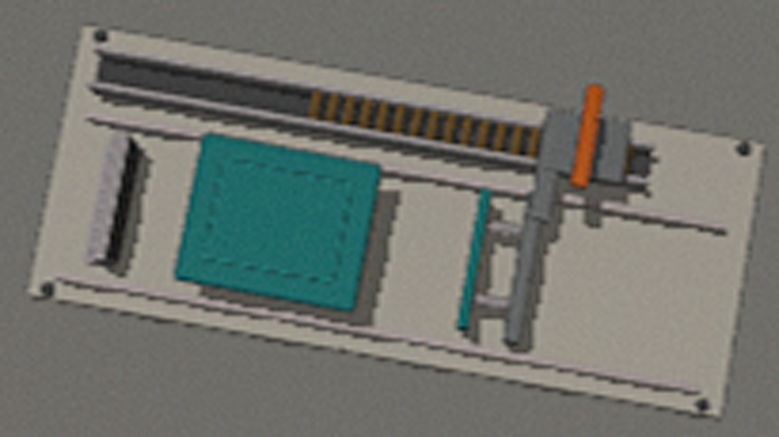

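View pics/side_crop.png

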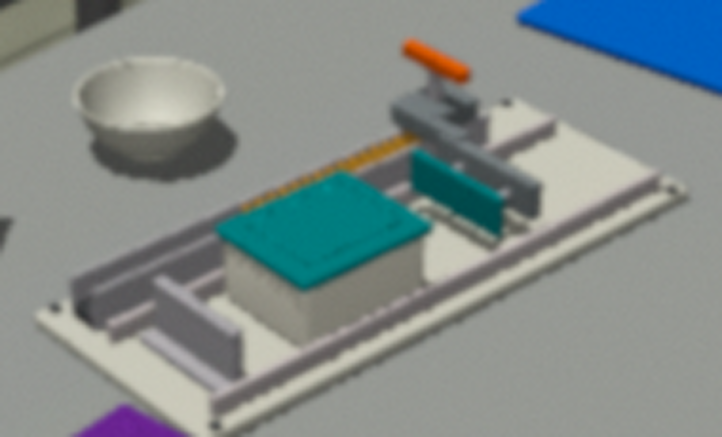

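The enlarged crops confirm the white tub with a teal lid in the lane, and the carriage parked at the far end with the orange grip on it. Next I'll get the track frame from the four deck screws, at crop pixels (100,36), (742,148), (702,405) and (47,289).

```bash
python3 - <<'E'
from rig import *
from h import *
P=camera_params("top")
o=lambda c:np.array(c)/3.8+[195-.37,190-.37]
S=ray(P,o([(100,36),(742,148),(702,405),(47,289)]),0.013)[:,:2]
ry=(S[0]-S[1]+S[3]-S[2]);ry/=np.linalg.norm(ry); rx=np.array([ry[1],-ry[0]])
c=S.mean(0); print("centre",c,"yaw",np.degrees(np.arctan2(ry[0],ry[1])),S, np.linalg.norm(S[0]-S[1]),np.linalg.norm(S[0]-S[3]))
L=lambda w:((np.array(w)-c)@np.c_[rx,ry]*1000).round(1)
print("grip",L([.54734,-.16602]),"tub lid",L(ray(P,[[267.8,248.3]],.067)[0,:2]),"plate top", L(ray(P,[[319.4,257.6]],.066)[0,:2]))
print("stop face top edge",L(ray(P,o([(133,140),(110,262),(122,140),(90,262)]),.060)[:,:2]), L(ray(P,o([(133,140),(110,262)]),.048)[:,:2]))
print("teeth ends",L(ray(P,o([(316,103),(536,140)]),.046)[:,:2]))
E
```

```text
centre [ 0.50477824 -0.03612354] yaw 9.902407490302988 [[ 0.63676879  0.17876832]
 [ 0.55621117 -0.28302083]
 [ 0.37257822 -0.25188604]
 [ 0.45355478  0.21164438]] 0.4687630082716373 0.18614029593829007
grip [  64.3 -120.6] tub lid [-24.2  76.9] plate top [-24.6 -59.7]
stop face top edge [[ 16.  187.3]
 [-70.1 186.2]
 [ 14.7 194.8]
 [-72.5 199.8]] [[ 17.7 189.5]
 [-69.2 188.5]]
teeth ends [[ 66.2  68.8]
 [ 67.2 -87.7]]
```

```bash
cat >> h.py <<'E'
a=np.radians(10.3); RY=np.array([np.sin(a),np.cos(a),0]); RX=np.array([np.cos(a),-np.sin(a),0])
xt=np.array([0,0,-1.]); R=np.c_[xt,np.cross(-RY,xt),-RY]
E
python3 - <<'E'
from rig import *
from h import *
print(R, inverse_kinematics([.547,-.166,.111],R), inverse_kinematics(np.array([.547,-.166,.127])+RY*.16,R))
movep([.547,-.166,.21],R)
s=sense(); p,d=camera("wrist"); cv2.imwrite("pics/w1.png",p[:,:,::-1])
T=np.eye(4);T[:3,:3]=s["tcp_rot"];T[:3,3]=s["position"];C=T@camera_params("wrist")["tool_from_camera"]
P=dict(K=camera_params("wrist")["K"],rotation=C[:3,:3],position=C[:3,3])
h=cv2.cvtColor(p,cv2.COLOR_RGB2HSV); m=(h[...,0]>=3)&(h[...,0]<=14)&(h[...,1]>170)&(h[...,2]>60)
k,l,st,cc=cv2.connectedComponentsWithStats(m.astype(np.uint8)); i=1+np.argmax(st[1:,4]); print(st[i],cc[i])
ys,xs=np.nonzero(l==i); W=ray(P,np.c_[xs,ys],.112); print(cv2.minAreaRect((W[:,:2]*1000).astype(np.float32)))
print(s["time_s"],s["position"],s["wrist_force"],s["joint_pos"])
E
```

```text
[[ 0.          0.98388504 -0.17880222]
 [ 0.         -0.17880222 -0.98388504]
 [-1.          0.         -0.        ]] [ 0.38998911  0.48039331 -0.22012574  1.90797481  0.14569451  0.76848592
 -1.66156534] [ 0.26807125  0.49095968 -0.4286052   1.87838014  0.26903723  0.82888838
 -2.04974297]Traceback (most recent call last):
  File "<stdin>", line 9, in <module>
    return _wrapfunc(a, 'argmax', axis=axis, out=out, **kwds)
    return bound(*args, **kwds)
ValueError: attempt to get argmax of an empty sequence
```

View pics/w1.png

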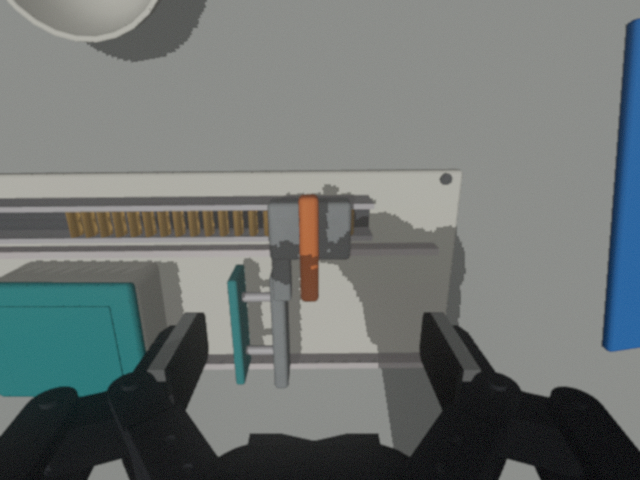

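The wrist view shows the grip upright at columns 299–318, rows 195–300. It lines up with the jaws, and the bowl at the upper left is well away. Next I'll turn those pixels into a position and lower onto the grip.

```bash
python3 - <<'E'
from rig import *
from h import *
s=sense(); p=cv2.imread("pics/w1.png")
T=np.eye(4);T[:3,:3]=s["tcp_rot"];T[:3,3]=s["position"];C=T@camera_params("wrist")["tool_from_camera"]
P=dict(K=camera_params("wrist")["K"],rotation=C[:3,:3],position=C[:3,3])
h=cv2.cvtColor(p,cv2.COLOR_BGR2HSV); print(h[240,308],h[285,308])
m=(h[...,0]<=15)&(h[...,1]>200); m[:190]=0;m[305:]=0;m[:,:294]=0;m[:,323:]=0
ys,xs=np.nonzero(m); W=ray(P,np.c_[xs,ys],.112); r=cv2.minAreaRect((W[:,:2]*1000).astype(np.float32)); print(len(xs),r)
print(s["time_s"],s["position"],s["wrist_force"])
E
```

```text
[ 11 157 179] [  9 143 116]
0 ((0.0, 0.0), (0.0, 0.0), 0.0)
2.375 [ 0.54681926 -0.167243    0.21001028] [-0.26647235 -1.32807327  0.41448096]
```

```bash
python3 - <<'E'
from rig import *
from h import *
s=sense(); p=cv2.imread("pics/w1.png")
T=np.eye(4);T[:3,:3]=s["tcp_rot"];T[:3,3]=s["position"];C=T@camera_params("wrist")["tool_from_camera"]
P=dict(K=camera_params("wrist")["K"],rotation=C[:3,:3],position=C[:3,3])
h=cv2.cvtColor(p,cv2.COLOR_BGR2HSV)
m=(h[...,0]<=15)&(h[...,1]>120); m[:190]=0;m[305:]=0;m[:,:294]=0;m[:,323:]=0
ys,xs=np.nonzero(m); W=ray(P,np.c_[xs,ys],.112); r=cv2.minAreaRect((W[:,:2]*1000).astype(np.float32)); print(len(xs),r)
g=np.array([*r[0],0])/1000
print((g-s["position"])@np.c_[RX,RY])
q=g.copy(); q[2]=.111
if abs((g-np.array([.5473,-.166,0]))[:2]).max()<.006:
    move_l([q[0],q[1],.15],R,feed=.15)
    print(move_l(q,R,feed=.06,until_force=6)); sleep(.2); s=sense();print(s["time_s"],s["position"],s["wrist_force"])
E
```

```text
1793 ((549.62939453125, -165.00790405273438), (11.151662826538086, 68.96873474121094), 80.62796020507812)
[0.00236521 0.00270153]
False
3.925 [ 0.54988802 -0.16505173  0.11138213] [-0.42515119  0.07046814 -0.04460719]
```

```bash
python3 - <<'E'
from rig import *
from h import *
f0=sense()["wrist_force"]
command_gripper(0.03,40); sleep(.1); s=sense();print(s["wrist_force"]-f0)
command_gripper(0.0,40); sleep(.2)
s=sense();print(s["time_s"],s["position"],s["wrist_force"]-f0,s["finger_gap"])
p,d=camera("wrist"); cv2.imwrite("pics/w2.png",p[:,:,::-1])
E
```

```text
[ 0.26509704 -0.24218542 -0.35323709]
5.0917 [ 0.54965414 -0.16493468  0.11109477] [ 0.3752343  -0.43227323  1.99304314] 0.011422555589258681
```

View pics/w2.png

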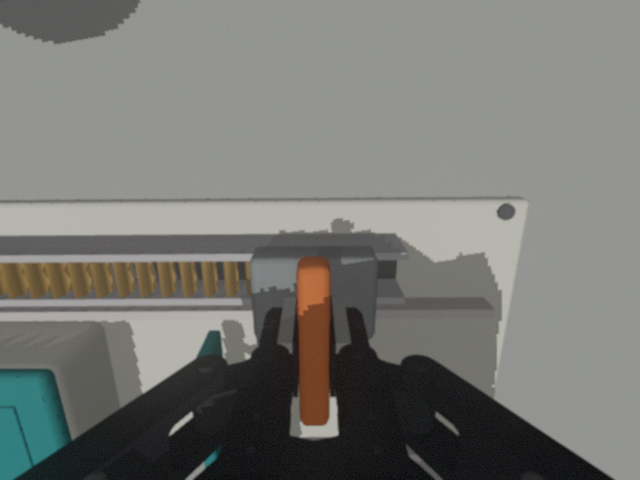

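The fingers hold the grip (gap 11.4 mm) and the rail runs level in the picture, so the yaw is right. Now I'll lift.

```bash
python3 - <<'E'
from rig import *
from h import *
p0=sense()["position"]
for dz in (.006,.012,.0155):
    t=p0.copy(); t[2]+=dz; move_l(t,R,feed=.03); sleep(.1); s=sense(); print(dz,s["time_s"],s["position"]-p0,s["wrist_force"],s["finger_gap"])
sleep(.2)
p,d=camera("wrist"); cv2.imwrite("pics/w3.png",p[:,:,::-1])
p,d=camera("side"); cv2.imwrite("pics/s3.png",cv2.resize(p[200:300,260:400,::-1],None,fx=5,fy=5))
np.save("p0.npy",p0)
E
```

```text
0.006 5.5917 [-1.41829950e-04  4.15136950e-05  5.41950725e-03] [ 3.33673738 -0.74530429 -9.10014256] 0.011200923530561246
0.012 6.0417 [-1.27012164e-04  5.43426774e-05  1.19620549e-02] [  3.03862925  -0.22922996 -10.38213492] 0.011048414864617748
0.0155 6.4083 [-1.21736593e-04  1.42606984e-05  1.54859822e-02] [  2.40713968  -0.715582   -10.86461257] 0.011428062162325564
```

View pics/s3.png

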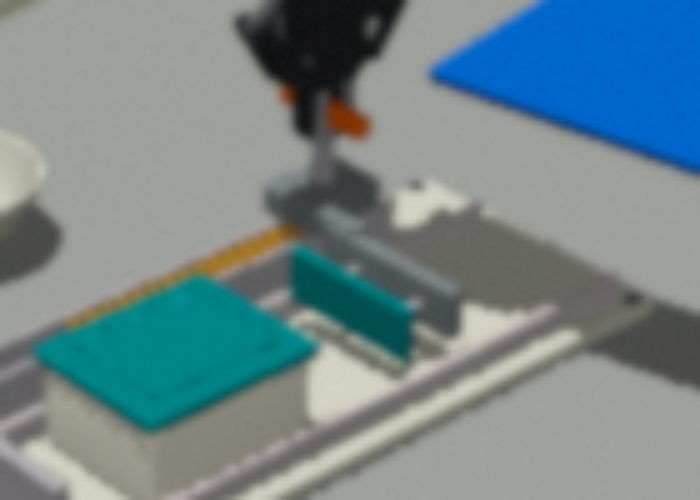

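The lift force is 10.9 N, which matches a spring at about 15 mm of lift, and the side crop shows the stem drawn out. Now I'll slide to the tub and feel along the way.

```bash
python3 - <<'E'
from rig import *
from h import *
p0=np.load("p0.npy")
def go(y,f):
    t=p0+RY*y; t[2]+=.0155
    move_l(t,R,feed=f); sleep(.1); s=sense(); F=s["wrist_force"]
    print(y,round(s["time_s"],2),((s["position"]-p0)@np.c_[RX,RY,[0,0,1]]*1000).round(2),"F rx,ry,z",(F@np.c_[RX,RY,[0,0,1]]).round(2)); return F@RY
f=go(0,.02)
go(.06,.04)
for y in (.08,.1,.11): go(y,.03)
p,d=camera("top"); cv2.imwrite("pics/t4.png",cv2.resize(p[190:305,195:400,::-1],None,fx=3.8,fy=3.8,interpolation=cv2.INTER_CUBIC))
E
```

```text
0 7.06 [-0.12 -0.   15.44] F rx,ry,z [  2.6    0.19 -12.23]
0.06 8.81 [-0.47 60.47 15.33] F rx,ry,z [ -0.64   1.35 -11.38]
0.08 9.72 [-0.52 80.81 15.33] F rx,ry,z [ -2.66   0.04 -11.61]
0.1 10.64 [-0.6  99.96 15.27] F rx,ry,z [ -5.16  -2.57 -11.84]
0.11 11.22 [ -0.71 110.07  15.24] F rx,ry,z [ -4.33  -2.53 -11.52]
```

View pics/t4.png

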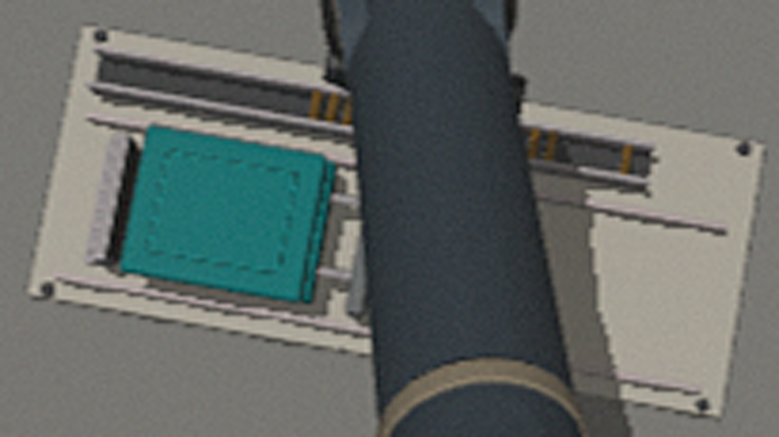

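The tub is now sliding at about 2.5 N, and its lid is a few millimetres short of the stop (crop x about 125). The sideways force is creeping up, so I'll correct 1 mm to rack -x and continue in 3 mm steps.

```bash
python3 - <<'E'
from rig import *
from h import *
p0=np.load("p0.npy")
y=.110
while y<.150:
    y+=.003
    t=p0+RY*y-RX*.0012; t[2]+=.0155
    move_l(t,R,feed=.02); sleep(.1); s=sense(); F=s["wrist_force"]
    print(round(y,3),round(s["time_s"],2),((s["position"]-p0)@np.c_[RX,RY,[0,0,1]]*1000).round(2),"F",(F@np.c_[RX,RY,[0,0,1]]).round(2))
    if F@RY<-6.0: break
E
```

```text
0.113 11.68 [ -0.8  113.27  15.69] F [ -2.48  -2.54 -10.55]
0.116 12.08 [ -0.87 116.41  15.65] F [ -0.89  -2.12 -11.24]
0.119 12.48 [ -0.91 119.39  15.65] F [ -0.32  -2.31 -10.8 ]
0.122 12.88 [ -0.96 122.37  15.6 ] F [ -0.28  -1.95 -11.31]
0.125 13.28 [ -0.99 124.86  15.59] F [ -0.31  -2.47 -12.02]
0.128 13.68 [ -1.03 127.62  15.53] F [  0.7   -4.8  -11.12]
0.131 14.08 [ -1.07 130.45  15.51] F [  0.77  -5.59 -12.32]
0.134 14.48 [ -1.06 133.04  15.47] F [  1.12  -7.04 -11.52]
```

The tub met the stop at about 124 mm of travel, where the force starts to climb from 2.4 N. I'll go to 140.5 mm, about 16.5 mm pressed in, and expect about 8 N there.

```bash
python3 - <<'E'
from rig import *
from h import *
p0=np.load("p0.npy")
for y in (.137,.140,.1415):
    t=p0+RY*y-RX*.0012; t[2]+=.0155
    move_l(t,R,feed=.02); sleep(.25)
    Fs=[]
    for _ in range(5): Fs.append(sense()["wrist_force"]); sleep(.05)
    s=sense(); F=np.mean(Fs,0)
    print(round(y,4),round(s["time_s"],2),((s["position"]-p0)@np.c_[RX,RY,[0,0,1]]*1000).round(2),"F",(F@np.c_[RX,RY,[0,0,1]]).round(2))
    if F@RY<-8.6: break
p,d=camera("side"); cv2.imwrite("pics/s5.png",cv2.resize(p[210:330,215:375,::-1],None,fx=5,fy=5,interpolation=cv2.INTER_CUBIC))
p,d=camera("wrist"); cv2.imwrite("pics/w5.png",p[:,:,::-1])
E
```

```text
0.137 15.28 [ -1.1  135.63  15.43] F [  0.81  -6.84 -11.37]
0.14 16.08 [ -1.12 138.23  15.36] F [  1.36  -7.83 -11.07]
0.1415 16.83 [ -1.11 139.47  15.35] F [  1.06  -7.89 -11.06]
```

View pics/s5.png

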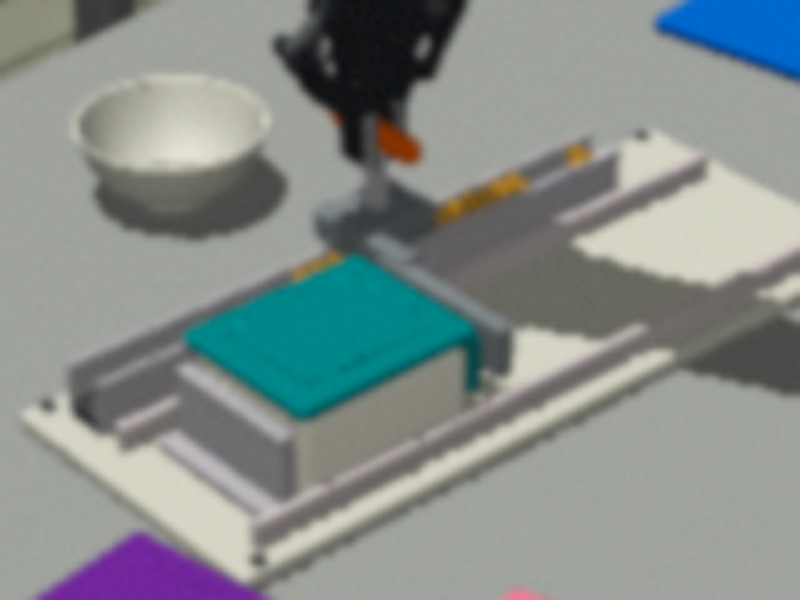

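View pics/w5.png

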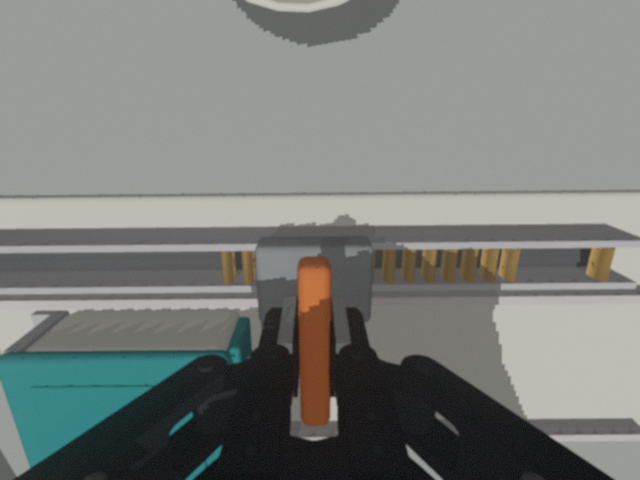

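The side view shows the tub against the stop with the plate pressed in. In the wrist view the teeth have a 20 px pitch, at columns 249 on the left and 389 on the right, so a notch lies at about column 319. The tongue is at about column 314, roughly 3 mm ahead of that notch centre, which is a good place to let go because the spring pushes it back. I'll lower to about 13.5 mm of lift, still clear, and release.

```bash
python3 - <<'E'
from rig import *
from h import *
p0=np.load("p0.npy")
t=p0+RY*.1415-RX*.0012; t[2]+=.0138
move_l(t,R,feed=.02); sleep(.1)
s=sense(); print(s["time_s"],((s["position"]-p0)@np.c_[RX,RY,[0,0,1]]*1000).round(2),s["wrist_force"]@np.c_[RX,RY,[0,0,1]])
command_gripper(.06); sleep(.3)
s=sense(); print(s["time_s"],s["finger_gap"],s["wrist_force"]@np.c_[RX,RY,[0,0,1]])
p,d=camera("wrist"); cv2.imwrite("pics/w6.png",p[:,:,::-1])
E
```

```text
17.2833 [ -1.1  139.47  13.68] [  0.61163912  -8.26970917 -10.41673083]
18.1083 0.059748570209455794 [0.67098499 0.82377454 0.34277362]
```

View pics/w6.png

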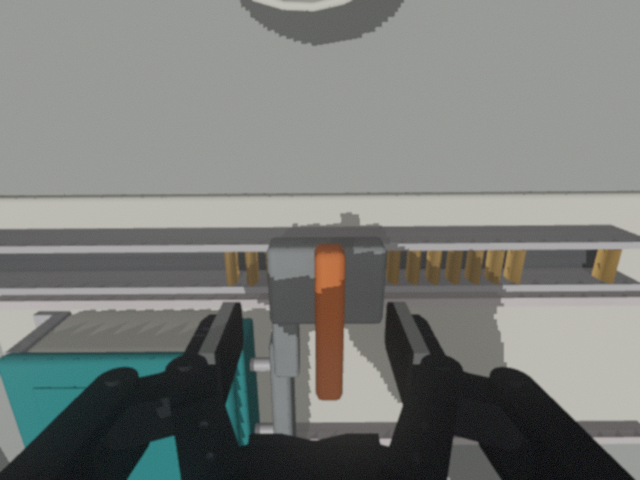

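After release the carriage moved back about 12.5 px, or 6.5 mm, so the plate is still about 9 mm in (about 6 N). The grip looks lower. I'll withdraw straight up and check the bar's height.

```bash
python3 - <<'E'
from rig import *
from h import *
s=sense(); t=s["position"].copy(); t[2]+=.1
command_gripper(.08)
move_l(t,R,feed=.12); sleep(.2)
def g():
    s=sense(); p,d=camera("wrist")
    T=np.eye(4);T[:3,:3]=s["tcp_rot"];T[:3,3]=s["position"];C=T@camera_params("wrist")["tool_from_camera"]
    P=dict(K=camera_params("wrist")["K"],rotation=C[:3,:3],position=C[:3,3])
    X=cloud(P,d); h=cv2.cvtColor(p,cv2.COLOR_RGB2HSV); m=((h[...,0]<=15)&(h[...,1]>120)&(h[...,2]>60)&(abs(X[...,2]-.11)<.03)).astype(np.uint8)
    m=cv2.erode(m,np.ones((3,3))).astype(bool)
    print(s["time_s"],m.sum(),"grip top z",np.percentile(X[m][:,2],[10,50,90]),"xy",np.median(X[m],0)[:2])
    ys,xs=np.nonzero(m); 
    # carriage top nearby
    lo=(abs(X[...,2]-.071)<.008)&(np.linalg.norm(X[...,:2]-np.median(X[m],0)[:2],axis=-1)<.045); print("carriage z",np.median(X[lo][:,2]),lo.sum())
    p0=np.load("p0.npy"); print("travel",(np.median(X[m],0)-p0)@RY*1000)
    return p
p=g(); cv2.imwrite("pics/w7.png",p[:,:,::-1]); sleep(.5); g()
p,d=camera("side"); cv2.imwrite("pics/s7.png",cv2.resize(p[210:330,215:375,::-1],None,fx=5,fy=5,interpolation=cv2.INTER_CUBIC))
E
```

```text
19.675 1338 grip top z [0.11113456 0.11202677 0.11290966] xy [ 0.57682331 -0.03221908]
carriage z 0.07098081702277129 3586
travel 135.4224187682204
20.225 1337 grip top z [0.1110607  0.11199718 0.11292209] xy [ 0.57715304 -0.03230969]
carriage z 0.07099590457212857 3553
travel 135.39221957204816
```

View pics/w7.png

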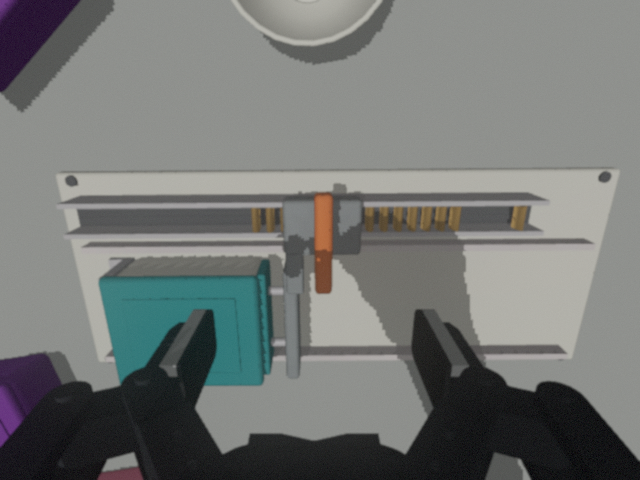

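View pics/s7.png

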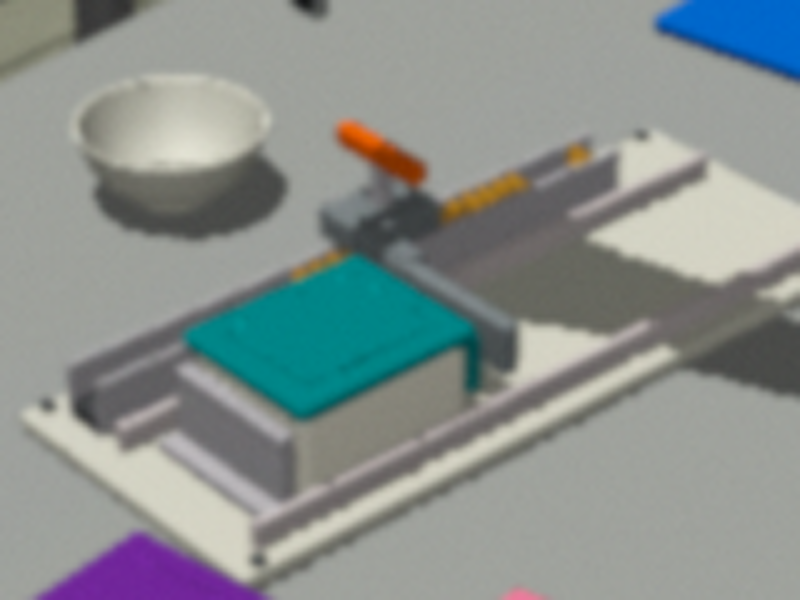

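The grip top reads 112 mm, which is fully down, and the carriage has not moved across two readings. It is at about 134–135 mm of travel, which leaves the plate about 10 mm in (about 6 N). The tub is flat between plate and stop, and the gripper is clear.

```bash
python3 - <<'E'
from rig import *
finish_job()
E
```

```text
the job is handed in; nothing more can be done
```

The tub is clamped against the end stop and the job is handed in; no verdict came back. It took about 20 s of the 59 s on the robot's clock.

**What I did:** I gripped the orange bar, lifted it about 15.5 mm and slid the carriage with the bar up. The tub reached the stop at about 124 mm of travel. I pressed the plate in by about 15–16 mm, reading about 7.9 N at the wrist, then let go and backed the gripper off upwards.

**Last checks:**
- **Bar:** the top of the grip is at 112 mm, its fully-down height, so the tongue is in a notch.
- **Carriage:** it was still in two readings 0.5 s apart. It had sprung back to 134–135 mm of travel.
- **Clamp force:** the plate is still about 10 mm in, which I estimate at about 6 N. This comes from the travel and the spring data, because the force could not be measured after release.
- **Tub and surroundings:** the tub stands upright between plate and stop. The bowl beyond the track looked unmoved; I did not check the other bowl or the jar again, but the arm never worked near them.

**Disagreements:**
- **Spring-back distance:** the first wrist picture after release suggested 6.5 mm and the later depth reading 4–5 mm. By either figure the plate is still clearly pressed in.
- **Rack origin:** the origin I worked out from the deck screws was about 5 mm off sideways, so I positioned on the grip itself.

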